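# Draw the oven rack out with the hook

## Robot

A 6-joint arm with a two-finger parallel gripper is mounted at the origin on a cart in front of the work surface, level with it; the furniture and walls round the work are solid. World frame = base frame: x ahead of the robot, y to its left, z up, the work surface at z = 0. Lengths are in mm, angles in rad, forces in N, time in s.
With the tool pointing down it reaches from about 350 to 800 mm from the base axis. Payload 7.3 kg.
Tool frame: the origin (TCP) lies midway between the tips of the shut fingers; the grasp point (between the pads) lies 19 mm behind it; z points along the fingers, y is the line along which they close (so a half turn about z gives the same grasp; the last joint's range is limited). The gripper opens to 85 mm and grips with 20 to 120 N. Pads are 22 mm wide; open, the fingers measure 114 mm over their backs; the gripper's body (76 mm by 85 mm) begins 54 mm behind the grasp point. The pads swing forward as they close: fully open they stand 13 mm farther back than shut.
Start: joints at [1.064, 0.342, 1.524, -0, 1.275, -0.146], TCP at [185.323, 491.223, 231.322] pointing down, gripper open.
Joint ranges: [-2.53, 2.53], [-0.77, 2.02], [0.04, 2.7], [-1, 4.14], [0.28, 2.66], [-3.11, 3.11]. Speed limits (rad/s): [2.57, 2.57, 3.14, 3.14, 3.14, 3.14].

## Interface

Orientations are given as a rotation vector (axis times angle).
In Python, from bench import status, viewer, bot, models gives the robot as it stands.
- The arm moves only by the tool jog_arm, never from a script. Its argument "deltas" is a list of rows, each a list of 2 entries, a list of its own where there are three numbers: the shift along the tool's x, y, z normalised to -1 to 1, where 1 is 0.15 m, then the turn, a rotation vector about the tool's x, y, z normalised to -1 to 1, where 1 is 90 degrees. A call has exactly 8 rows; each row is the pose to reach, as a shift and turn from the pose commanded when the call began, along the tool's axes at that moment; what a row does not reach only later rows make up. A row lasts 1/10 s, in which the tool goes at most 50 mm and 8.59 degrees, less where a joint would pass 70% of its speed; a pose out of reach is approached as far as the arm can. A call with a number of a shift or a turn outside -1 to 1 is refused whole. A call with a gripper value outside its range is refused whole. "gripper" is the opening, from 0 (shut) to 1 (fully open), set as the call begins (left out, the last holds). The fingers move at their own pace and stop on an object; "newtons" is the grip in N (left out, the last holds). Time passes only in rows, so rows that repeat a pose let the fingers close, or fill a call up. It gives the time, the measured TCP pose, the force, the opening and the grip force at its end, in the units of the state.
- status.get_obs(): the state, without advancing time (a new reading comes with each control period).
- viewer.get_image(name): name is "scene" or "side" or "wrist"; returns (picture, depth): 420x560x3 uint8, red, green, blue; 420x560 float32, mm along the optical axis (not along the pixel's ray), 0 where there is no reading.
- viewer.calibration(name): a dict with "intrinsics" (3x3 intrinsics, pixels), "origin" and "rotation" of the camera in the world. Camera axes: x right, y up, looking along -z (the intrinsics and any distortion apply to the point x, -y, -z); pixel columns grow to the right and rows downward; lengths in mm; the calibration is good to about 2 mm. A picture is of the moment at which its call begins: read the wrist's pose just before it. calibration takes no time and is no camera call; for the wrist camera it gives the pose at the moment of the call.
- bot.finish_job(): hands the job in; it is judged then, once.
Trained networks look in the newest picture that a camera, given by its name, has taken for a name from the list of things; names that differ only in an ending like _2 or _b are one class to them, and where a whole thing is asked for, a point or a joint stands for the part that bears it (a point fixed in the world has none). Each returns a list of dicts, best first, with "p" (0 to 1); they miss things now and then, are a little off and sometimes report something else, mostly with a low value. They report only what shows in the picture. A call takes as long as a camera call.
- models.outline_of(camera, thing): "region" (420x560 bool, what is visible of it) and "bbox" ([left, top, right, bottom] in pixels, round what is visible of it).
- models.spot_point(camera, thing): "centre" ([column, row] in pixels: a listed point, or the origin of a listed thing).
The state is a dict: "time_s": time; "joint_positions": joint angles; "joint_velocities": joint speeds; "joint_efforts": joint torques, N m; "tcp_pos": TCP position; "tool_rot": TCP orientation; "force": force on the tool from outside, world axes, zero at the start; "wrist_torque": the same for the moment, N m; "finger_gap": opening from 0.0 (shut) to 1.0 (fully open); "gripper_force": force on a finger pad.
Only numpy, scipy, OpenCV 4.12 (cv2) and the standard library are available. Lean on these libraries where they do the work, as an engineer would, in place of code of your own. Each camera call takes 0.05 s, during which the arm holds its last target. There are 200 camera calls.

## Task

The garlic in the mini oven is done and the rack is hot: pick up the hook by its wooden handle, drop its bent end into the wire loop at the front of the rack, and draw the rack out past its stiff bump until the spring catch snaps in and holds it, pulling gently enough not to yank the rack or upset the dish. Then unhook, leave the rack out, and lay the hook flat on the bare worktop. Touch the oven and rack with the hook only, and leave the other things as they stand.

Things in the scene. Friction and masses are not known exactly. Their poses are not given: they have to be found in the camera images.
- oven: Fixed aluminium mini oven, 360 wide (y), 260 deep (x), 225 mm high. Origin: on the worktop under the middle of its front; x from its mouth (x = 0) to its back, y to the left seen from the robot, z up. Cavity y -0.085 to 0.165, z 0.050 to 0.205. Its glass door is dropped open: x -0.167 to 0, y -0.091 to 0.171, top at z = 0.046; clear above.
- rack: Chrome wire rack, 224 x 216 mm, sliding along the oven's x, out toward -x, with 3 N drag; axes as the oven's. Origin: middle of its upper side, 105 mm over the worktop. It comes out 35 to 105 mm to its firm stop, differing each time (see catch); a bump 17 mm before the stop takes 8 to 11 N to pass, and the last 2 mm before the stop it is caught. Over 20 N is a yank.
- rack_loop (a point): Centre of the opening of the wire loop at the middle of the rack's front edge, before the oven's mouth; axes as the oven's. The loop lies level, open above and below (50 mm free below): opening 14 mm in x by 34 mm in y, in 5 mm round wire.
- catch (a joint): Spring catch on the left wall of the cavity; where along the runner it is clipped differs each time and is not measured. Nose position in m: 0 while the rack's rail holds it back, -0.002 on the bump, +0.0035 when snapped into the notch (rack caught, out).
- hook_tool: Hook, 193 mm long, 0.1 kg, lying on the worktop: wooden handle 110 x 22 x 22 mm (x -0.075 to 0.035), then a 6 mm steel rod that rises to z = 0.033 and ends in a leg bent straight down at x = 0.118, 28 mm of it free, tip at z = 0.002. Origin: on the handle's underside below the grip point; x along the handle to the hook, z up.
- tool_grip (a point): Grip point of the hook, near its balance: in the middle of the 22 mm square handle, 11 mm above its underside; axes as the hook's.
- hook_tip (a point): Lowest point of the hook's leg; axes as the hook's.
- dish: Small white ceramic baking dish, 110 mm wide, 38 mm high, standing on the rack with a garlic bulb in it. Origin: centre of its underside, z up.
- garlic: Garlic bulb, 60 mm, in the dish. Origin: its underside.
- pepper_mill: Dark wooden pepper mill, 58 mm wide, 170 mm high, to the right before the oven; stays. Origin: centre of its underside.
- spice_jar: Spice jar with a green cap, 46 mm wide, 106 mm high, to the right before the oven; stays. Origin: centre of its underside.
- honey_jar: Jar with a red lid, 65 mm wide, 100 mm high, to the left before the oven; stays. Origin: centre of its underside.
- lemon: Lemon, 78 x 55 x 56 mm, to the left before the oven; stays. Origin: its underside.

How it is judged (in metres and radians):
On the way, in this order (a step that is already met when the one before it is completed fails the run):
1. the hook's leg stands in the rack's loop (x of hook_tip in the frame of rack_loop between -0.009 and 0.009 m and y of hook_tip in the frame of rack_loop between -0.02 and 0.02 m and z of hook_tip in the frame of rack_loop between -0.032 and -0.004 m), for 0.1 s.
2. the rack is drawn out by the hook until the spring catch has snapped in (value of joint catch above 0.002 m), for 0.04 s.
At the end, for the whole second after the job is handed in: The rack stands out, caught by the spring catch (catch joint above 2 mm), with the dish upright on it and the garlic in the dish; the hook lies flat on the worktop (underside within 6 mm of it, tilt under 0.12 rad), unhooked and let go; all at rest (value of joint catch above 0.002 m and height (world z) of hook_tool below 0.006 m and height (world z) of hook_tip below 0.012 m and angle between hook_tool's own z axis and vertical below 0.12 rad and linear speed of each of hook_tool, rack, dish below 0.02 m/s and angle between dish's own z axis and vertical below 0.15 rad and height (world z) of each of dish, garlic above 0.1 m and horizontal distance between garlic and dish below 0.045 m); the robot touches nothing.
It fails at once if the rack is yanked or the oven knocked: the hook bears on the oven with its rack by more than 20 N (contact force between hook_tool and oven above 20 N).
It fails at once if the gripper or arm touches the hot oven, rack or dish (contact force between any of the fingers, the arm and oven above 0.5 N or contact force between any of the fingers, the arm and dish above 0.5 N).
It fails at once if the dish is tipped or jerked along (angle between dish's own z axis and vertical above 0.2 rad or linear speed of dish above 0.35 m/s).
It fails at once if a thing that stood by is moved by more than 20 mm (distance of any of pepper_mill, spice_jar, honey_jar, lemon from where it was at the start of the episode above 0.02 m).
It also fails if it takes over 64 s, if anything falls off the work surface, if the arm or the gripper's body presses on something with over 40 N, if the wrist force passes 120 N, or if a joint passes its speed limit or range.

## Working session

There is one attempt and no reset: what is moved stays moved. The work goes in short steps, Python scripts to look and compute and a tool call to move; the robot and the scene stay as the last step left them, time stands still between calls to the robot, and variables do not carry over. Pictures are saved under pics/ and viewed, at most 10 in all, crops included, and the job is handed in when it is done.

Besides the shell and the picture viewer there is one more tool, called after ">>>" in YAML: its name, and indented under it one key for each argument. jog_arm: Moves the arm, as the interface text tells. Its arguments: {"type":"object","properties":{"deltas":{"type":"array","items":{"type":"array"}},"gripper":{"type":"number"},"newtons":{"type":"number"}},"required":["deltas"]}

```bash
mkdir -p pics
cat > h.py <<'E'
import numpy as np, cv2
from bench import status, viewer, bot, models
def snap(cam,fn=None):
    im,d=viewer.get_image(cam); c=viewer.calibration(cam)
    if fn: cv2.imwrite('pics/'+fn,im[:,:,::-1])
    return im,d,c
def ray(c,uv):
    K=np.array(c['intrinsics']);R=np.array(c['rotation'])
    x=(uv[0]-K[0,2])/K[0,0];y=(uv[1]-K[1,2])/K[1,1]
    return np.array(c['origin']),R@np.array([x,-y,-1.])
def atz(c,uv,z):
    o,r=ray(c,uv); return o+r*(z-o[2])/r[2]
def atd(c,uv,d):
    o,r=ray(c,uv); return o+r*d
def cloud(d,c,mask=None):
    K=np.array(c['intrinsics']);R=np.array(c['rotation'])
    v,u=np.nonzero((d>0)&(mask if mask is not None else True)); z=d[v,u]
    P=np.stack([(u-K[0,2])/K[0,0]*z,-(v-K[1,2])/K[1,1]*z,-z],1)
    return P@R.T+np.array(c['origin'])
E
python3 - <<'E'
from h import *
np.set_printoptions(precision=1,suppress=True)
for cam in ['scene','side','wrist']:
    im,d,c=snap(cam,cam+'0.png'); print(cam,c)
    for t in ['hook_tool','tool_grip','hook_tip','rack_loop','oven','rack']:
        if cam=='wrist' and t in('oven','rack'):continue
        for r in models.spot_point(cam,t)[:1]:
            u=r['centre'];dd=d[min(419,int(u[1])),min(559,int(u[0]))]
            print(cam,t,round(r['p'],2),np.array(u),atd(c,u,dd))
o=status.get_obs();print(o)
E
```

```text
scene {'intrinsics': array([[506.3,   0. , 278.7],
       [  0. , 506.3, 213.7],
       [  0. ,   0. ,   1. ]]), 'origin': array([ -46.9, -243.7, 1234.7]), 'rotation': array([ 0.5, -0.3, -1.2])}
scene hook_tool 0.95 [371.8 311.8] [1714.  1517.2 2995.5]
scene tool_grip 0.65 [374.7 311.8] [1727.1 1530.3 3008.6]
scene hook_tip 0.8 [410.9 286.4] [1832.2 1635.4 3113.7]
scene rack_loop 0.76 [256.5 188.3] [1599.3 1402.4 2880.8]
scene oven 0.71 [268.3 208.4] [1669.7 1472.8 2951.2]
side {'intrinsics': array([[512.8,   0. , 278.3],
       [  0. , 512.8, 212.3],
       [  0. ,   0. ,   1. ]]), 'origin': array([1291.4, -125.6, 1282.3]), 'rotation': array([0.4, 0.4, 1.4])}
side hook_tool 0.89 [171.9 197.1] [ -974.2 -2391.2  -983.3]
side tool_grip 0.88 [175.8 196.7] [ -974.8 -2391.8  -983.9]
side hook_tip 0.74 [152.8 226.3] [ -991.8 -2408.8 -1000.9]
side rack 0.23 [191.8 276.9] [ -770.9 -2188.   -780.1]
wrist {'intrinsics': array([[325.9,   0. , 279.2],
       [  0. , 325.9, 210.6],
       [  0. ,   0. ,   1. ]]), 'origin': array([120.8, 516.6, 373.3]), 'rotation': array([-0.2, -0.2,  1.2])}
{'time_s': 0.95, 'joint_positions': array([ 1.1,  0.3,  1.5,  0. ,  1.3, -0.1]), 'joint_velocities': array([-0., -0.,  0.,  0.,  0.,  0.]), 'joint_efforts': array([  0. , -43.4, -24.6,   0. ,   0. ,   0. ]), 'tcp_pos': array([185.3, 491.2, 231.3]), 'tool_rot': array([0.6, 3.1, 0. ]), 'force': array([-0.2, -0.2,  0.2]), 'wrist_torque': array([ 0. , -0. , -0.1]), 'gripper_force': 0.0, 'finger_gap': 0.9992629576841437}
```

```bash
sed -i "s/R=np.array(c\['rotation'\])/R=cv2.Rodrigues(np.array(c['rotation'],float))[0]/" h.py
python3 - <<'E'
from h import *
np.set_printoptions(precision=1,suppress=True)
for cam in ['scene','side']:
    im,d,c=snap(cam,cam+'1.png'); np.savez(cam+'.npz',im=im,d=d,**c)
    for t in ['hook_tool','tool_grip','hook_tip','rack_loop','oven','dish','pepper_mill','spice_jar','honey_jar','lemon']:
        for r in models.spot_point(cam,t)[:1]:
            u=r['centre'];dd=d[min(419,int(u[1])),min(559,int(u[0]))]
            z={'tool_grip':11,'hook_tip':2,'rack_loop':102,'dish':105}.get(t,0)
            print(cam,t,round(r['p'],2),np.array(u),atd(c,u,dd),atz(c,u,z))
E
```

```text
scene hook_tool 0.62 [370.7 312.2] [ 451.2 -330.2   20.7] [ 459.7 -331.7    0. ]
scene tool_grip 0.6 [375.2 314.1] [ 451.8 -342.4   15. ] [ 453.5 -342.7   11. ]
scene hook_tip 0.83 [404.9 285.2] [ 541.5 -398.2   35.4] [ 557.9 -402.5    2. ]
scene rack_loop 0.8 [254.2 188.7] [704.5  60.5  48.7] [670.8  46.8 102. ]
scene oven 0.58 [268.7 208.9] [652.4   1.   48.2] [680.8  11.    0. ]
scene dish 0.62 [268.1 156.2] [695.1  12.4 227. ] [784.9  43.4 105. ]
scene pepper_mill 0.83 [374.  223.1] [ 698.9 -286.6   36.6] [ 721.7 -287.9    0. ]
scene spice_jar 0.96 [412.8 250.4] [ 637.8 -399.7   50.8] [ 667.1 -406.4    0. ]
scene honey_jar 0.65 [172.3 210.3] [573.6 256.2  43.6] [596.3 274.5   0. ]
scene lemon 0.88 [169.8 252.5] [450.4 210.5  44.4] [468.9 227.4   0. ]
side hook_tool 0.97 [171.9 195.7] [ 464.3 -338.9   20.8] [ 450.7 -342.4    0. ]
side tool_grip 0.62 [174.2 197. ] [1291.4 -125.6 1282.3] [ 463.  -333.8   11. ]
side hook_tip 0.73 [148.4 230.1] [ 563.6 -406.5    3.8] [ 562.5 -406.9    2. ]
side pepper_mill 0.67 [189.3 276.4] [ 743.8 -284.4   65.4] [ 714.3 -292.9    0. ]
side spice_jar 0.82 [148.2 260.5] [ 684.3 -392.7   55.1] [ 657.1 -404.7    0. ]
side honey_jar 0.8 [386.6 220.6] [618.1 258.4  53.3] [589.  275.1   0. ]
side lemon 0.88 [363.3 186. ] [491.3 217.7  41.5] [464.6 229.2   0. ]
```

View pics/scene0.png

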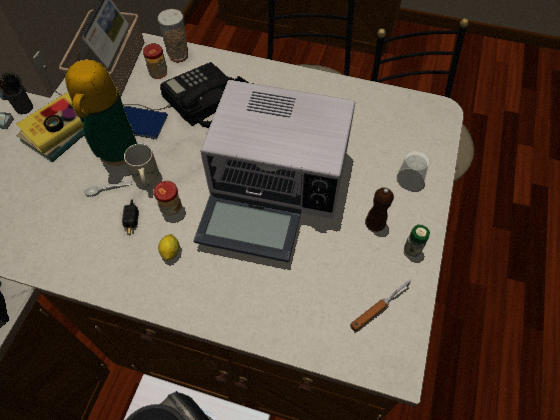

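View pics/side0.png

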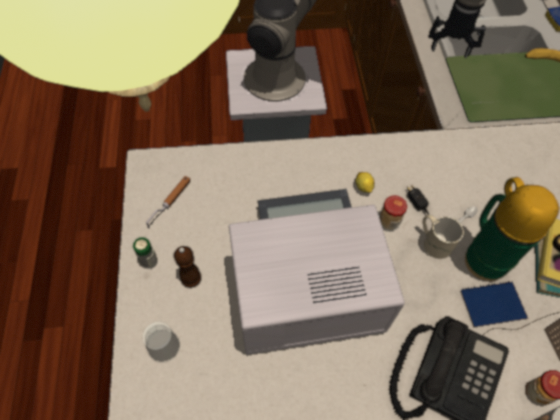

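Run:
```python
from h import *
np.set_printoptions(precision=2,suppress=True)
for cam in ['scene','side']:
    f=np.load(cam+'.npz'); c={k:f[k] for k in('intrinsics','origin','rotation')}
    P=cloud(f['d'],c)
    near=(P[:,0]>500)&(P[:,0]<1050)&(abs(P[:,1])<330)
    T=P[near&(abs(P[:,2]-225)<8)]
    r=cv2.minAreaRect(T[:,:2].astype(np.float32));print(cam,len(T),r,cv2.boxPoints(r),np.median(T[:,2]))
    # handle: points z 15..30 around hook
    H=P[(abs(P[:,0]-490)<100)&(abs(P[:,1]+350)<100)&(P[:,2]>12)&(P[:,2]<45)]
    r=cv2.minAreaRect(H[:,:2].astype(np.float32));print('hook',len(H),r)
    H2=P[(abs(P[:,0]-450)<70)&(abs(P[:,1]+330)<70)&(P[:,2]>17)&(P[:,2]<28)]
    print(np.mean(H2,0), np.linalg.svd(H2-H2.mean(0),full_matrices=False)[2][0], H2.min(0),H2.max(0))
    D=P[near&(abs(P[:,2]-46)<5)&(P[:,0]<730)]
    if len(D)>50: print('door',cv2.minAreaRect(D[:,:2].astype(np.float32)),np.median(D[:,2]))
    tb=P[(abs(P[:,0]-550)<80)&(abs(P[:,1]+150)<60)];print('table z',np.median(tb[:,2]))
```

```text
scene 10546 ((804.5361938476562, 15.471282958984375), (264.6067199707031, 360.6078186035156), 3.936021327972412) [[ 660.17  186.27]
 [ 684.92 -173.49]
 [ 948.9  -155.33]
 [ 924.15  204.43]] 227.2231517944948
hook 485 ((480.3576354980469, -351.3189697265625), (22.651185989379883, 195.4373779296875), 54.45688247680664)
[ 448.36 -328.79   22.6 ] [-0.81  0.58 -0.  ] [ 397.39 -378.78   17.06] [ 517.15 -289.02   27.87]
door ((615.2048950195312, -10.46832275390625), (229.47935485839844, 609.4241943359375), 0.04980134218931198) 46.579124654538646
table z 1.7798769119041253
side 16470 ((804.287353515625, 16.695098876953125), (261.7511291503906, 360.81170654296875), 3.9208176136016846) [[ 661.38  187.73]
 [ 686.05 -172.24]
 [ 947.19 -154.34]
 [ 922.52  205.63]] 225.5772901913199
hook 347 ((480.5643310546875, -350.50286865234375), (27.672611236572266, 195.21070861816406), 54.64083480834961)
[ 450.98 -327.64   21.98] [ 0.81 -0.59 -0.02] [ 400.31 -373.63   17.01] [ 517.17 -288.8    27.85]
door ((593.0700073242188, -20.222503662109375), (178.46487426757812, 626.0050659179688), 10.325191497802734) 45.7229776623916
table z 0.6624511387796019
```

Run:
```python
from h import *
np.set_printoptions(precision=3,suppress=True)
o=status.get_obs(); R=cv2.Rodrigues(o['tool_rot'])[0]; c=viewer.calibration('wrist');Rc=cv2.Rodrigues(c['rotation'])[0]
print(R, R.T@(c['origin']-o['tcp_pos']), 'axis',R.T@(-Rc[:,2]),'right',R.T@Rc[:,0])
f=np.load('scene.npz'); im=f['im'][160:230,200:320]; d=f['d']
cv2.imwrite('pics/c1.png',cv2.convertScaleAbs(cv2.resize(im,None,fx=6,fy=6,interpolation=cv2.INTER_CUBIC)[:,:,::-1],alpha=1.5))
print(d[180:200,246:264].astype(int))
```

```text
[[-0.936  0.353  0.   ]
 [ 0.353  0.936  0.   ]
 [ 0.     0.    -1.   ]] [  69.315    0.987 -141.903] axis [-0.273 -0.001  0.962] right [-0.     1.     0.001]
[[1378 1445 1441 1438 1443 1381 1374 1447 1437 1440 1440 1376 1440 1439
  1443 1446 1377 1446]
 [1375 1440 1441 1441 1439 1375 1439 1442 1443 1437 1370 1374 1441 1441
  1439 1439 1377 1441]
 [1373 1442 1447 1433 1443 1370 1441 1438 1442 1442 1366 1438 1435 1439
  1440 1375 1373 1441]
 [1437 1435 1439 1437 1375 1372 1441 1444 1436 1439 1374 1437 1440 1438
  1440 1368 1433 1434]
 [1436 1431 1432 1437 1370 1430 1437 1437 1432 1368 1374 1436 1437 1433
  1431 1372 1437 1433]
 [1367 1368 1367 1442 1370 1430 1433 1428 1440 1371 1433 1436 1431 1433
  1375 1365 1430 1437]
 [1367 1370 1365 1365 1368 1368 1371 1369 1429 1365 1438 1432 1433 1437
  1367 1433 1432 1431]
 [1365 1366 1429 1430 1369 1370 1365 1365 1364 1359 1362 1368 1365 1367
  1364 1432 1431 1436]
 [1361 1363 1430 1427 1423 1427 1431 1431 1433 1369 1363 1365 1366 1363
  1364 1363 1363 1363]
 [1366 1363 1421 1428 1429 1420 1431 1422 1422 1426 1433 1427 1432 1428
  1370 1368 13
[... 259 characters left out ...]
2 1420 1423
  1358 1356 1421 1417]
 [1420 1421 1424 1358 1358 1358 1357 1356 1353 1353 1356 1361 1356 1416
  1352 1356 1423 1420]
 [1425 1412 1420 1418 1415 1421 1419 1414 1425 1355 1349 1355 1354 1351
  1355 1359 1425 1420]
 [1420 1418 1417 1412 1415 1416 1417 1420 1415 1416 1423 1417 1413 1419
  1353 1412 1415 1420]
 [1421 1415 1416 1412 1407 1415 1414 1415 1410 1413 1412 1420 1416 1418
  1418 1409 1412 1420]
 [1422 1414    0 1415 1416 1405 1411 1417 1412 1418 1412 1409 1412 1414
  1411 1409 1414 1408]
 [1429 1425 1420 1420 1419 1417 1417 1418 1418 1415 1415 1412 1411 1411
  1409 1409 1411 1409]
 [1413 1415 1415 1418 1420 1426 1422 1422 1420 1416 1416 1414 1421 1410
  1419 1408 1412 1410]]
```

View pics/c1.png

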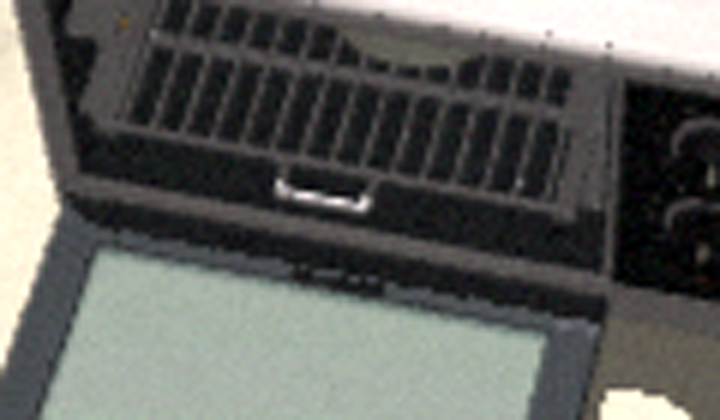

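```bash
cat >> h.py <<'E'
np.set_printoptions(precision=3,suppress=True)
O=np.array([673.2,7.1,0]);YAW=np.radians(3.93)
Ro=cv2.Rodrigues(np.array([0,0,YAW]))[0]
def oven(P): return (np.asarray(P)-O)@Ro
def plan(target,yaw=None):
    "yaw: desired world angle (deg) of tool x, tool down; prints normalised shift and turn"
    o=status.get_obs();R=cv2.Rodrigues(o['tool_rot'])[0]
    s=R.T@(np.array(target)-o['tcp_pos'])/150;t=np.zeros(3)
    if yaw is not None:
        a=np.radians(yaw);Rt=np.array([[np.cos(a),np.sin(a),0],[np.sin(a),-np.cos(a),0],[0,0,-1]])
        t=cv2.Rodrigues(R.T@Rt)[0].ravel()/(np.pi/2)
    print('tcp',o['tcp_pos'],'F',o['force'],'shift',s,'turn',t,'t',o['time_s'])
E
python3 - <<'E'
from h import *
f=np.load('scene.npz'); c={k:f[k] for k in('intrinsics','origin','rotation')}
m=np.zeros((420,560),bool);m[180:197,244:266]=1;d=f['d'].copy()
m&=(d<1392)
m[:, :]&=True
v,u=np.nonzero(m&(d>0)); P=oven(cloud(d,c,m))
for lo,hi in[(189,192),(192,195)]:
    pass
h=(P[:,2]>90)&(P[:,2]<115)&(P[:,0]<40)
for x0 in range(-30,40,3):
    s=h&(P[:,0]>=x0)&(P[:,0]<x0+3)
    if s.sum(): print(x0,s.sum(),P[s].mean(0),P[s,1].min(),P[s,1].max())
for cam in['scene']:
    print(oven(atz(c,[254.2,188.7],102.5)))
plan([405,60,200],151)
plan([461.6,-337.5,130],144.5)
E
```

```text
-21 4 [-18.835  36.487 108.91 ] 18.86925657924726 51.84304612488137
-18 15 [-16.921  39.204 106.732] 21.556491617322603 57.549660613666646
-15 11 [-13.845  39.598 105.304] 17.71099958455992 59.51259731483849
-12 4 [-10.518  30.531 104.796] 17.708560960147878 57.14282032211846
-9 4 [ -7.547  49.966 106.096] 21.172657569022427 60.821757878243524
-6 3 [ -4.855  32.324 107.216] 19.276019678334666 58.04668455394598
-3 5 [ -1.725  38.51  106.751] 17.294251917475325 61.67886991243848
0 23 [  1.85   40.195 106.541] 10.0660039470269 68.33078193002447
3 18 [  3.989  38.175 106.19 ] 15.974845544354698 69.03913034997308
6 7 [  6.966  37.523 106.153] 11.099044448844742 67.4145997931992
9 6 [ 10.159  41.671 108.214] 23.291092688263845 67.39637671124028
12 4 [ 13.719  56.151 107.268] 51.82019638274891 65.84935645312378
15 8 [ 16.208  34.109 106.089] 13.340691510936363 66.69147076804182
18 3 [ 19.832  53.513 108.259] 39.33331147880475 67.7162169942438
21 4 [ 22.502  34.578 107.798] 23.410027576559735 51.14801876942099
24 2 [ 25.51   46.669 105.704] 38.26668436043556 55.07183102522161
27 2 [ 28.265  24.864 106.417] 24.571302560994447 25.157503570591306
[ -0.025  39.675 102.5  ]
tcp [185.325 491.242 231.33 ] F [-0.843  0.528 -0.688] shift [-2.385 -2.173  0.209] turn [ 0.    -0.     0.093] t 2.05
tcp [185.325 491.242 231.33 ] F [-0.843  0.528 -0.688] shift [-3.674 -4.519  0.675] turn [ 0.    -0.     0.165] t 2.05
```

>>> jog_arm:
  deltas:
    - [[-0.1,-0.1,0.01],[0,0,0]]
    - [[-0.25,-0.25,0.03],[0,0,0]]
    - [[-0.4,-0.4,0.05],[0,0,0]]
    - [[-0.55,-0.55,0.07],[0,0,0]]
    - [[-0.7,-0.7,0.09],[0,0,0]]
    - [[-0.85,-0.85,0.1],[0,0,0]]
    - [[-0.95,-0.95,0.1],[0,0,0]]
    - [[-1,-1,0.1],[0,0,0]]
  gripper: 1

```text
time_s: 2.85
tcp_pos: [273.2, 296.7, 216.5]
tool_rot: [0.566, 3.09, 0.0]
force: [-0.6, 0.0, -0.2]
finger_gap: 1.001
gripper_force: 0.0
```

>>> jog_arm:
  deltas:
    - [[-0.1,-0.1,0.01],[0,0,0]]
    - [[-0.25,-0.25,0.03],[0,0,0]]
    - [[-0.4,-0.4,0.05],[0,0,0]]
    - [[-0.55,-0.55,0.07],[0,0,0]]
    - [[-0.7,-0.7,0.09],[0,0,0]]
    - [[-0.85,-0.85,0.1],[0,0,0]]
    - [[-0.95,-0.95,0.1],[0,0,0]]
    - [[-1,-1,0.1],[0,0,0]]

```text
time_s: 3.65
tcp_pos: [360.9, 103.7, 201.4]
tool_rot: [0.566, 3.09, 0.0]
force: [-0.1, 0.5, -0.4]
finger_gap: 1.001
gripper_force: 0.0
```

>>> jog_arm:
  deltas:
    - [[-0.1,-0.1,0.01],[0,0,0]]
    - [[-0.25,-0.25,0.03],[0,0,0]]
    - [[-0.4,-0.4,0.05],[0,0,0]]
    - [[-0.55,-0.55,0.07],[0,0,0]]
    - [[-0.7,-0.7,0.09],[0,0,0]]
    - [[-0.85,-0.85,0.1],[0,0,0]]
    - [[-0.95,-0.95,0.1],[0,0,0]]
    - [[-1,-1,0.1],[0,0,0]]

```text
time_s: 4.45
tcp_pos: [448.4, -89.5, 186.2]
tool_rot: [0.565, 3.09, 0.0]
force: [-0.0, 0.4, -0.5]
finger_gap: 1.004
gripper_force: 0.0
```

>>> jog_arm:
  deltas:
    - [[-0.05,-0.1,0.01],[0,0,0]]
    - [[-0.1,-0.25,0.03],[0,0,0.03]]
    - [[-0.15,-0.4,0.05],[0,0,0.06]]
    - [[-0.2,-0.55,0.07],[0,0,0.09]]
    - [[-0.25,-0.7,0.09],[0,0,0.12]]
    - [[-0.3,-0.85,0.1],[0,0,0.15]]
    - [[-0.33,-0.95,0.1],[0,0,0.165]]
    - [[-0.35,-1,0.1],[0,0,0.165]]

```text
time_s: 5.25
tcp_pos: [443.8, -247.9, 171.3]
tool_rot: [-0.959, -2.992, -0.0]
force: [-0.4, 0.9, 0.6]
finger_gap: 1.005
gripper_force: 0.0
```

Run:
```python
from h import *
plan([461.6,-337.5,100],144.5)
```

```text
tcp [ 443.771 -247.909  171.285] F [-0.403  0.922  0.609] shift [-0.444 -0.417  0.475] turn [ 0. -0. -0.] t 5.25
```

>>> jog_arm:
  deltas:
    - [[-0.05,-0.05,0.05],[0,0,0]]
    - [[-0.13,-0.12,0.14],[0,0,0]]
    - [[-0.22,-0.21,0.23],[0,0,0]]
    - [[-0.31,-0.29,0.33],[0,0,0]]
    - [[-0.38,-0.36,0.42],[0,0,0]]
    - [[-0.42,-0.4,0.5],[0,0,0]]
    - [[-0.444,-0.417,0.58],[0,0,0]]
    - [[-0.444,-0.417,0.63],[0,0,0]]

```text
time_s: 6.05
tcp_pos: [461.4, -336.7, 75.4]
tool_rot: [-0.958, -2.991, -0.001]
force: [0.2, -0.1, -0.3]
finger_gap: 1.002
gripper_force: 0.0
```

Run:
```python
from h import *
im,d,c=snap('wrist','w1.png')
for t in['tool_grip','hook_tip']:
    for r in models.spot_point('wrist',t)[:1]: print(t,r['p'],r['centre'],atz(c,r['centre'],11 if t=='tool_grip' else 2))
for r in models.outline_of('wrist','hook_tool')[:1]:
    P=cloud(d,c,r['region']);P=P[(P[:,2]>15)&(P[:,2]<45)];print(len(P),cv2.minAreaRect(P[:,:2].astype(np.float32)))
plan([461.6,-337.5,2],144.5)
```

```text
tool_grip 0.65 [276.5, 228.8] [ 461.403 -337.468   11.   ]
6447 ((465.9817199707031, -341.1920471191406), (21.953996658325195, 162.9032440185547), 54.367855072021484)
tcp [ 461.661 -336.591   77.002] F [-0.112 -0.425  0.14 ] shift [-0.003 -0.005  0.5  ] turn [ 0. -0.  0.] t 6.25
```

View pics/w1.png

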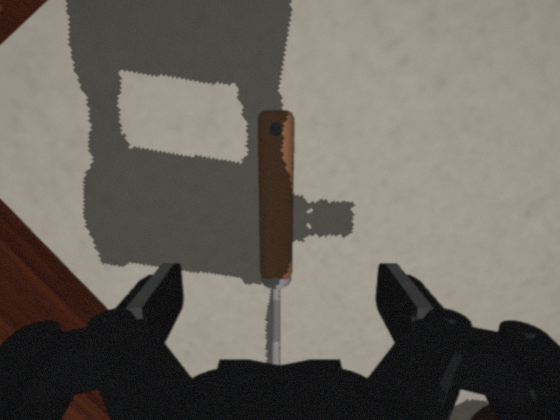

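>>> jog_arm:
  deltas:
    - [[0,-0.005,0.06],[0,0,0]]
    - [[0,-0.005,0.14],[0,0,0]]
    - [[0,-0.005,0.22],[0,0,0]]
    - [[0,-0.005,0.3],[0,0,0]]
    - [[0,-0.005,0.37],[0,0,0]]
    - [[0,-0.005,0.43],[0,0,0]]
    - [[0,-0.005,0.48],[0,0,0]]
    - [[0,-0.005,0.5],[0,0,0]]

```text
time_s: 7.05
tcp_pos: [460.8, -337.5, 0.8]
tool_rot: [-0.958, -2.991, -0.001]
force: [0.0, -0.4, 0.5]
finger_gap: 0.999
gripper_force: 0.0
```

>>> jog_arm:
  deltas:
    - [[0,0,0],[0,0,0]]
    - [[0,0,0],[0,0,0]]
    - [[0,0,0],[0,0,0]]
    - [[0,0,0],[0,0,0]]
    - [[0,0,0],[0,0,0]]
    - [[0,0,0],[0,0,0]]
    - [[0,0,0],[0,0,0]]
    - [[0,0,0],[0,0,0]]
  gripper: 0
  newtons: 70

```text
time_s: 7.85
tcp_pos: [461.5, -338.1, 2.4]
tool_rot: [0.958, 2.991, -0.001]
force: [-0.3, 0.4, 5.2]
finger_gap: 0.243
gripper_force: 70.0
```

>>> jog_arm:
  deltas:
    - [[0,0,-0.05],[0,0,0]]
    - [[0,0,-0.15],[0,0,0]]
    - [[0,0,-0.28],[0,0,0]]
    - [[0,0,-0.42],[0,0,0]]
    - [[0,0,-0.56],[0,0,0]]
    - [[0,0,-0.7],[0,0,0]]
    - [[0,0,-0.82],[0,0,0]]
    - [[0,0,-0.88],[0,0,0]]

```text
time_s: 8.65
tcp_pos: [461.4, -338.0, 135.5]
tool_rot: [0.958, 2.99, -0.001]
force: [0.5, -0.2, -1.0]
finger_gap: 0.238
gripper_force: 69.2
```

Run:
```python
from h import *
plan([480,-150,135],183.93)
```

```text
tcp [ 461.429 -338.048  135.516] F [ 0.522 -0.161 -0.98 ] shift [0.628 1.092 0.002] turn [-0.001  0.001 -0.438] t 8.65
```

>>> jog_arm:
  deltas:
    - [[0.05,0.08,0],[0,0,-0.03]]
    - [[0.13,0.2,0],[0,0,-0.09]]
    - [[0.22,0.35,0],[0,0,-0.16]]
    - [[0.31,0.5,0],[0,0,-0.23]]
    - [[0.4,0.65,0],[0,0,-0.3]]
    - [[0.48,0.8,0],[0,0,-0.37]]
    - [[0.54,0.92,0],[0,0,-0.42]]
    - [[0.58,1,0],[0,0,-0.438]]

```text
time_s: 9.45
tcp_pos: [476.6, -162.5, 132.7]
tool_rot: [0.114, -3.137, -0.003]
force: [-0.4, -0.7, -0.9]
finger_gap: 0.241
gripper_force: 69.1
```

Run:
```python
from h import *
plan([520,36,135],183.93)
```

```text
tcp [ 476.553 -162.514  132.673] F [-0.351 -0.682 -0.93 ] shift [-0.385  1.299 -0.014] turn [ 0.001 -0.001  0.003] t 9.45
```

>>> jog_arm:
  deltas:
    - [[0,0.1,0],[0,0,0]]
    - [[0,0.25,0],[0,0,0]]
    - [[0,0.4,0],[0,0,0]]
    - [[0,0.55,0],[0,0,0]]
    - [[0,0.7,0],[0,0,0]]
    - [[0,0.85,0],[0,0,0]]
    - [[0,0.96,0],[0,0,0]]
    - [[0,1,0],[0,0,0]]

```text
time_s: 10.25
tcp_pos: [466.5, -14.0, 133.4]
tool_rot: [0.107, -3.139, -0.001]
force: [-0.5, 0.4, -0.7]
finger_gap: 0.24
gripper_force: 69.1
```

>>> jog_arm:
  deltas:
    - [[-0.03,0.03,0],[0,0,0]]
    - [[-0.08,0.08,0],[0,0,0]]
    - [[-0.15,0.13,0],[0,0,0]]
    - [[-0.22,0.18,0],[0,0,0]]
    - [[-0.29,0.23,0],[0,0,0]]
    - [[-0.35,0.27,0],[0,0,0]]
    - [[-0.38,0.3,0],[0,0,0]]
    - [[-0.385,0.3,0],[0,0,0]]

```text
time_s: 11.05
tcp_pos: [522.2, 34.0, 133.6]
tool_rot: [0.108, -3.14, -0.0]
force: [0.2, 0.4, 0.0]
finger_gap: 0.242
gripper_force: 69.1
```

Run:
```python
from h import *
im,d,c=snap('scene'); np.savez('s2.npz',im=im,d=d,**c)
for t in['hook_tip','rack_loop']:
    for r in models.spot_point('scene',t)[:1]: print(t,r['p'],r['centre'],oven(atz(c,r['centre'],135 if t=='hook_tip' else 103)))
plan([546.1,38,130],183.93)
P=oven(cloud(d,c)); h=(P[:,0]>-120)&(P[:,0]<-10)&(abs(P[:,1]-40)<40)&(P[:,2]>125)&(P[:,2]<190)
for x0 in range(-120,-10,8):
    s=h&(P[:,0]>=x0)&(P[:,0]<x0+8)
    if s.sum(): print(x0,s.sum(),P[s].mean(0),P[s].min(0),P[s].max(0))
cv2.imwrite('pics/c2.png',cv2.convertScaleAbs(cv2.resize(im[150:270,180:320],None,fx=5,fy=5,interpolation=cv2.INTER_CUBIC)[:,:,::-1],alpha=1.5))
```

```text
rack_loop 0.58 [255.5, 189.5] [ -2.096  35.5   103.   ]
tcp [521.514  33.239 133.705] F [-0.    -0.629 -1.336] shift [-0.166  0.021  0.025] turn [ 0. -0. -0.] t 11.2
-32 7 [-28.6    35.939 152.418] [-30.289  35.372 139.304] [-26.078  36.434 162.457]
```

View pics/c2.png

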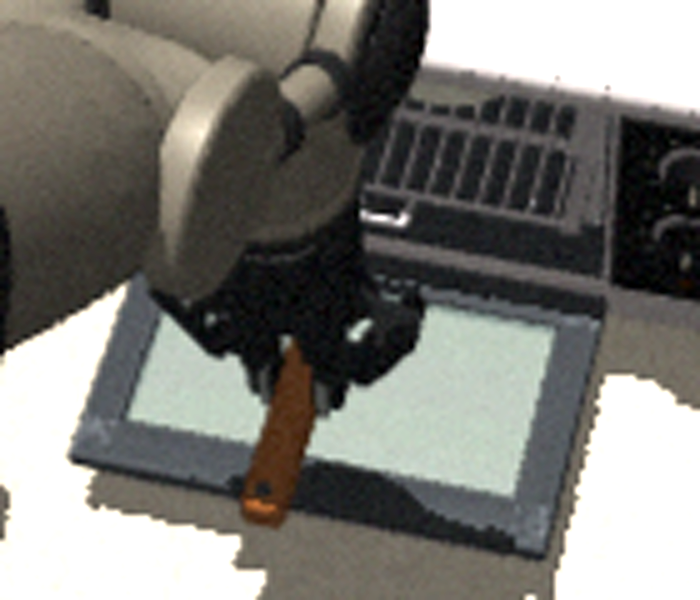

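>>> jog_arm:
  deltas:
    - [[-0.02,0.01,0],[0,0,0]]
    - [[-0.06,0.02,0.01],[0,0,0]]
    - [[-0.1,0.022,0.03],[0,0,0]]
    - [[-0.13,0.022,0.06],[0,0,0]]
    - [[-0.155,0.022,0.1],[0,0,0]]
    - [[-0.155,0.022,0.13],[0,0,0]]
    - [[-0.155,0.022,0.15],[0,0,0]]
    - [[-0.155,0.022,0.15],[0,0,0]]

```text
time_s: 12.0
tcp_pos: [544.2, 38.2, 110.6]
tool_rot: [0.107, -3.138, -0.0]
force: [0.2, 0.2, -1.5]
finger_gap: 0.238
gripper_force: 69.1
```

Run:
```python
from h import *
im,d,c=snap('scene')
o=status.get_obs();print(o['tcp_pos'],o['force'])
P=oven(cloud(d,c)); h=(P[:,0]>-25)&(P[:,0]<8)&(abs(P[:,1]-40)<25)&(P[:,2]>99)&(P[:,2]<165)
Q=P[h];Q=Q[np.argsort(-Q[:,2])];print(len(Q));print(Q[:12])
cv2.imwrite('pics/c3.png',cv2.convertScaleAbs(cv2.resize(im[170:220,230:290],None,fx=10,fy=10,interpolation=cv2.INTER_CUBIC)[:,:,::-1],alpha=1.5))
```

```text
[544.467  38.238 111.001] [ 0.828  0.428 -0.484]
43
[[ -5.322  38.351 113.846]
 [  3.623  24.153 110.462]
 [ -1.034  17.478 109.773]
 [-11.001  17.758 109.725]
 [  1.891  34.851 109.453]
 [-16.725  30.116 109.152]
 [-15.879  27.591 108.759]
 [  5.017  38.467 108.597]
 [-18.868  26.84  108.568]
 [-19.777  32.137 108.128]
 [-13.517  19.95  107.858]
 [-10.352  20.745 107.793]]
```

View pics/c3.png

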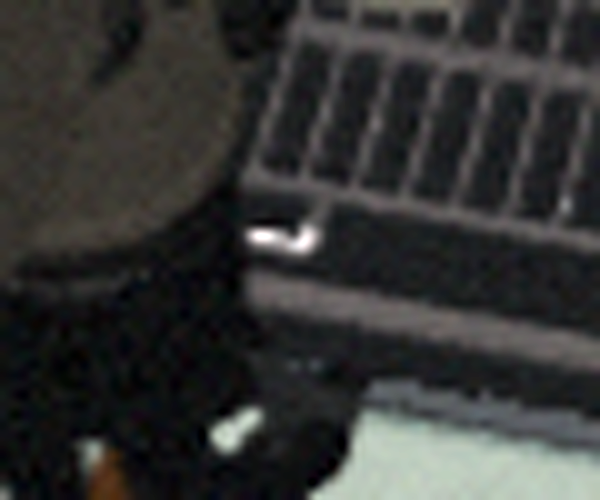

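>>> jog_arm:
  deltas:
    - [[0,0,0.01],[0,0,0]]
    - [[0,0,0.02],[0,0,0]]
    - [[0,0,0.03],[0,0,0]]
    - [[0,0,0.04],[0,0,0]]
    - [[0,0,0.05],[0,0,0]]
    - [[0,0,0.06],[0,0,0]]
    - [[0,0,0.065],[0,0,0]]
    - [[0,0,0.065],[0,0,0]]

```text
time_s: 12.85
tcp_pos: [544.7, 38.2, 101.4]
tool_rot: [0.107, -3.14, -0.0]
force: [0.4, -0.7, -1.0]
finger_gap: 0.237
gripper_force: 69.1
```

>>> jog_arm:
  deltas:
    - [[0,0,0.01],[0,0,0]]
    - [[0,0,0.025],[0,0,0]]
    - [[0,0,0.045],[0,0,0]]
    - [[0,0,0.065],[0,0,0]]
    - [[0,0,0.085],[0,0,0]]
    - [[0,0,0.1],[0,0,0]]
    - [[0,0,0.11],[0,0,0]]
    - [[0,0,0.11],[0,0,0]]

```text
time_s: 13.65
tcp_pos: [544.6, 38.2, 84.8]
tool_rot: [0.107, -3.139, -0.0]
force: [-0.7, 0.1, -1.2]
finger_gap: 0.245
gripper_force: 69.1
```

>>> jog_arm:
  deltas:
    - [[0.004,0,0],[0,0,0]]
    - [[0.009,0,0],[0,0,0]]
    - [[0.014,0,0],[0,0,0]]
    - [[0.019,0,0],[0,0,0]]
    - [[0.024,0,0],[0,0,0]]
    - [[0.029,0,0],[0,0,0]]
    - [[0.033,0,0],[0,0,0]]
    - [[0.036,0,0],[0,0,0]]

```text
time_s: 14.45
tcp_pos: [540.3, 37.9, 85.3]
tool_rot: [-0.107, 3.138, 0.0]
force: [5.1, -0.3, -2.2]
finger_gap: 0.239
gripper_force: 69.0
```

>>> jog_arm:
  deltas:
    - [[0.01,0,0],[0,0,0]]
    - [[0.022,0,0],[0,0,0]]
    - [[0.035,0,0],[0,0,0]]
    - [[0.048,0,0],[0,0,0]]
    - [[0.061,0,0],[0,0,0]]
    - [[0.074,0,0],[0,0,0]]
    - [[0.087,0,0],[0,0,0]]
    - [[0.095,0,0],[0,0,0]]

```text
time_s: 15.25
tcp_pos: [525.2, 36.8, 85.2]
tool_rot: [-0.107, 3.139, -0.0]
force: [5.8, 0.4, -1.1]
finger_gap: 0.24
gripper_force: 69.0
```

>>> jog_arm:
  deltas:
    - [[0.004,0,0],[0,0,0]]
    - [[0.008,0,0],[0,0,0]]
    - [[0.012,0,0],[0,0,0]]
    - [[0.016,0,0],[0,0,0]]
    - [[0.02,0,0],[0,0,0]]
    - [[0.024,0,0],[0,0,0]]
    - [[0.027,0,0],[0,0,0]]
    - [[0.027,0,0],[0,0,0]]

```text
time_s: 16.05
tcp_pos: [520.8, 36.6, 84.9]
tool_rot: [0.107, -3.139, -0.0]
force: [1.3, 0.4, -0.2]
finger_gap: 0.239
gripper_force: 69.1
```

>>> jog_arm:
  deltas:
    - [[0.003,0,0],[0,0,0]]
    - [[0.006,0,0],[0,0,0]]
    - [[0.009,0,0],[0,0,0]]
    - [[0.012,0,0],[0,0,0]]
    - [[0.015,0,0],[0,0,0]]
    - [[0.018,0,0],[0,0,0]]
    - [[0.021,0,0],[0,0,0]]
    - [[0.024,0,0],[0,0,0]]

```text
time_s: 16.85
tcp_pos: [517.5, 36.4, 85.1]
tool_rot: [-0.107, 3.14, 0.0]
force: [2.1, 0.4, -0.4]
finger_gap: 0.238
gripper_force: 69.1
```

>>> jog_arm:
  deltas:
    - [[0.003,0,0],[0,0,0]]
    - [[0.006,0,0],[0,0,0]]
    - [[0.009,0,0],[0,0,0]]
    - [[0.012,0,0],[0,0,0]]
    - [[0.015,0,0],[0,0,0]]
    - [[0.018,0,0],[0,0,0]]
    - [[0.021,0,0],[0,0,0]]
    - [[0.024,0,0],[0,0,0]]

```text
time_s: 17.65
tcp_pos: [513.9, 36.1, 85.0]
tool_rot: [-0.107, 3.14, 0.0]
force: [3.0, -0.9, -0.3]
finger_gap: 0.238
gripper_force: 69.1
```

Run:
```python
from h import *
im,d,c=snap('scene')
P=oven(cloud(d,c)); h=(P[:,0]>-60)&(P[:,0]<20)&(abs(P[:,1]-20)<60)&(P[:,2]>99)&(P[:,2]<113)
for x0 in range(-60,20,3):
    s=h&(P[:,0]>=x0)&(P[:,0]<x0+3)
    if s.sum(): print(x0,s.sum(),P[s].mean(0),P[s,1].min(),P[s,1].max())
print(status.get_obs()['force'])
```

```text
-48 1 [-45.644  36.528 106.329] 36.52813613997286 36.52813613997286
-45 12 [-43.648  27.004 106.598] 17.67200111434361 36.834810848171834
-42 4 [-40.809  29.564 106.311] 21.463565912228127 37.63192056255419
-39 5 [-37.66   22.095 108.042] 16.698632486891707 38.532499003637895
-36 2 [-33.952  18.874 109.419] 17.299698956767973 20.4482186514823
-33 1 [-31.817  15.205 112.326] 15.204878534907538 15.204878534907538
-30 5 [-27.718  12.025 108.279] -10.861776460957321 38.522759130242214
-27 27 [-25.24    1.431 107.767] -37.5228463839411 39.25632662945299
-24 24 [-23.122  -2.931 105.959] -39.51693715556528 33.89822600314282
-21 11 [-19.899   5.193 106.395] -31.00397240600515 29.187040237213512
-18 3 [-17.419  10.859 105.38 ] -16.771168144499757 38.365786712823905
-15 7 [-13.21  -16.842 105.953] -32.31094960008115 11.83904836132991
-12 7 [-10.908   9.226 106.94 ] -17.943562467841975 26.01691560996474
-9 6 [ -7.793   1.205 107.362] -30.843005562171506 24.047443221779794
-6 4 [ -4.387  -9.459 105.537] -30.018882003996072 11.345014466236508
-3 5 [ -1.366  -7.871 105.202] -32.02433047083886 25.575382200756856
0 9 [  1.267   4.348 105.468] -17.85799475854555 26.46681923516544
3 6 [  4.57  -19.295 107.42 ] -31.03291050343907 -2.9466690102742294
6 5 [  7.564  11.401 107.101] -16.53228627881789 25.351620872411207
9 6 [ 10.212 -15.222 107.541] -32.42691725035468 -1.9413325800685564
12 8 [ 13.361   4.142 107.292] -31.387910104261096 26.46761919495388
15 4 [ 16.027 -10.119 106.34 ] -30.8531320877815 10.579601174309877
18 2 [ 18.527  -9.584 107.376] -16.505915179513924 -2.6612811116828348
[ 1.27  -0.102 -0.681]
```

>>> jog_arm:
  deltas:
    - [[0.003,0,0],[0,0,0]]
    - [[0.006,0,0],[0,0,0]]
    - [[0.009,0,0],[0,0,0]]
    - [[0.012,0,0],[0,0,0]]
    - [[0.015,0,0],[0,0,0]]
    - [[0.018,0,0],[0,0,0]]
    - [[0.021,0,0],[0,0,0]]
    - [[0.024,0,0],[0,0,0]]

```text
time_s: 18.5
tcp_pos: [510.3, 35.9, 85.1]
tool_rot: [-0.107, 3.14, 0.0]
force: [2.6, 0.7, -0.9]
finger_gap: 0.234
gripper_force: 69.1
```

>>> jog_arm:
  deltas:
    - [[0.002,0,0],[0,0,0]]
    - [[0.004,0,0],[0,0,0]]
    - [[0.006,0,0],[0,0,0]]
    - [[0.008,0,0],[0,0,0]]
    - [[0.01,0,0],[0,0,0]]
    - [[0.012,0,0],[0,0,0]]
    - [[0.014,0,0],[0,0,0]]
    - [[0.016,0,0],[0,0,0]]

```text
time_s: 19.3
tcp_pos: [507.9, 35.7, 85.1]
tool_rot: [-0.107, 3.14, 0.0]
force: [2.7, -0.1, -0.4]
finger_gap: 0.242
gripper_force: 69.1
```

>>> jog_arm:
  deltas:
    - [[0.002,0,0],[0,0,0]]
    - [[0.004,0,0],[0,0,0]]
    - [[0.006,0,0],[0,0,0]]
    - [[0.008,0,0],[0,0,0]]
    - [[0.01,0,0],[0,0,0]]
    - [[0.012,0,0],[0,0,0]]
    - [[0.014,0,0],[0,0,0]]
    - [[0.016,0,0],[0,0,0]]

```text
time_s: 20.1
tcp_pos: [505.5, 35.6, 85.1]
tool_rot: [-0.107, 3.14, 0.0]
force: [2.4, 0.3, -0.3]
finger_gap: 0.238
gripper_force: 69.1
```

>>> jog_arm:
  deltas:
    - [[0.003,0,0],[0,0,0]]
    - [[0.006,0,0],[0,0,0]]
    - [[0.009,0,0],[0,0,0]]
    - [[0.012,0,0],[0,0,0]]
    - [[0.015,0,0],[0,0,0]]
    - [[0.018,0,0],[0,0,0]]
    - [[0.021,0,0],[0,0,0]]
    - [[0.024,0,0],[0,0,0]]

```text
time_s: 20.9
tcp_pos: [501.9, 35.3, 85.1]
tool_rot: [-0.107, 3.14, 0.0]
force: [2.5, -0.5, -0.3]
finger_gap: 0.244
gripper_force: 69.1
```

>>> jog_arm:
  deltas:
    - [[0.003,0,0],[0,0,0]]
    - [[0.006,0,0],[0,0,0]]
    - [[0.009,0,0],[0,0,0]]
    - [[0.012,0,0],[0,0,0]]
    - [[0.015,0,0],[0,0,0]]
    - [[0.018,0,0],[0,0,0]]
    - [[0.021,0,0],[0,0,0]]
    - [[0.024,0,0],[0,0,0]]

```text
time_s: 21.7
tcp_pos: [498.3, 35.1, 85.1]
tool_rot: [-0.107, 3.14, 0.0]
force: [3.0, 0.8, -1.3]
finger_gap: 0.239
gripper_force: 69.1
```

>>> jog_arm:
  deltas:
    - [[0.003,0,0],[0,0,0]]
    - [[0.006,0,0],[0,0,0]]
    - [[0.009,0,0],[0,0,0]]
    - [[0.012,0,0],[0,0,0]]
    - [[0.015,0,0],[0,0,0]]
    - [[0.018,0,0],[0,0,0]]
    - [[0.021,0,0],[0,0,0]]
    - [[0.024,0,0],[0,0,0]]

```text
time_s: 22.5
tcp_pos: [494.8, 34.8, 85.0]
tool_rot: [-0.107, 3.14, 0.0]
force: [2.5, 0.6, -1.2]
finger_gap: 0.242
gripper_force: 69.1
```

>>> jog_arm:
  deltas:
    - [[0.003,0,0],[0,0,0]]
    - [[0.006,0,0],[0,0,0]]
    - [[0.009,0,0],[0,0,0]]
    - [[0.012,0,0],[0,0,0]]
    - [[0.015,0,0],[0,0,0]]
    - [[0.018,0,0],[0,0,0]]
    - [[0.021,0,0],[0,0,0]]
    - [[0.024,0,0],[0,0,0]]

```text
time_s: 23.3
tcp_pos: [491.2, 34.6, 85.1]
tool_rot: [-0.107, 3.14, 0.0]
force: [3.8, 0.2, -1.0]
finger_gap: 0.241
gripper_force: 69.1
```

>>> jog_arm:
  deltas:
    - [[0.003,0,0],[0,0,0]]
    - [[0.006,0,0],[0,0,0]]
    - [[0.009,0,0],[0,0,0]]
    - [[0.012,0,0],[0,0,0]]
    - [[0.015,0,0],[0,0,0]]
    - [[0.018,0,0],[0,0,0]]
    - [[0.021,0,0],[0,0,0]]
    - [[0.024,0,0],[0,0,0]]

```text
time_s: 24.1
tcp_pos: [488.1, 34.3, 85.2]
tool_rot: [-0.107, 3.138, 0.0]
force: [4.6, 1.0, -1.5]
finger_gap: 0.24
gripper_force: 69.1
```

>>> jog_arm:
  deltas:
    - [[0.001,0,0],[0,0,0]]
    - [[0.002,0,0],[0,0,0]]
    - [[0.003,0,0],[0,0,0]]
    - [[0.005,0,0],[0,0,0]]
    - [[0.006,0,0],[0,0,0]]
    - [[0.007,0,0],[0,0,0]]
    - [[0.008,0,0],[0,0,0]]
    - [[0.01,0,0],[0,0,0]]

```text
time_s: 24.9
tcp_pos: [486.0, 34.2, 85.0]
tool_rot: [0.107, -3.14, -0.0]
force: [3.0, -0.0, -1.7]
finger_gap: 0.241
gripper_force: 69.1
```

>>> jog_arm:
  deltas:
    - [[0.002,0,0],[0,0,0]]
    - [[0.004,0,0],[0,0,0]]
    - [[0.006,0,0],[0,0,0]]
    - [[0.008,0,0],[0,0,0]]
    - [[0.01,0,0],[0,0,0]]
    - [[0.012,0,0],[0,0,0]]
    - [[0.014,0,0],[0,0,0]]
    - [[0.016,0,0],[0,0,0]]

```text
time_s: 25.7
tcp_pos: [483.5, 34.1, 85.0]
tool_rot: [0.107, -3.139, -0.0]
force: [1.9, -0.7, 0.8]
finger_gap: 0.239
gripper_force: 69.1
```

>>> jog_arm:
  deltas:
    - [[0.003,0,0],[0,0,0]]
    - [[0.006,0,0],[0,0,0]]
    - [[0.009,0,0],[0,0,0]]
    - [[0.012,0,0],[0,0,0]]
    - [[0.015,0,0],[0,0,0]]
    - [[0.018,0,0],[0,0,0]]
    - [[0.021,0,0],[0,0,0]]
    - [[0.024,0,0],[0,0,0]]

```text
time_s: 26.5
tcp_pos: [479.9, 33.9, 84.9]
tool_rot: [0.107, -3.139, -0.0]
force: [-1.0, -0.3, -0.1]
finger_gap: 0.24
gripper_force: 69.1
```

>>> jog_arm:
  deltas:
    - [[0.003,0,0],[0,0,0]]
    - [[0.006,0,0],[0,0,0]]
    - [[0.009,0,0],[0,0,0]]
    - [[0.012,0,0],[0,0,0]]
    - [[0.015,0,0],[0,0,0]]
    - [[0.018,0,0],[0,0,0]]
    - [[0.021,0,0],[0,0,0]]
    - [[0.024,0,0],[0,0,0]]

```text
time_s: 27.3
tcp_pos: [476.5, 33.6, 85.1]
tool_rot: [-0.107, 3.14, 0.0]
force: [1.0, -0.1, -1.3]
finger_gap: 0.242
gripper_force: 69.1
```

```bash
cat >> h.py <<'E'
def rackpos(lo=-110,hi=-10):
    im,d,c=snap('scene'); P=oven(cloud(d,c))
    h=(P[:,1]>-40)&(P[:,1]<12)&(P[:,2]>100)&(P[:,2]<112)&(P[:,0]>lo)&(P[:,0]<hi)
    n,e=np.histogram(P[h,0],np.arange(lo,hi+1,2)); print('edge hist',[(int(a),int(b)) for a,b in zip(e,n) if b])
    h=(P[:,1]>16)&(P[:,1]<60)&(P[:,2]>100)&(P[:,2]<112)&(P[:,0]>lo)&(P[:,0]<hi)
    n,e=np.histogram(P[h,0],np.arange(lo,hi+1,2)); print('loop hist',[(int(a),int(b)) for a,b in zip(e,n) if b])
    o=status.get_obs();print(o['tcp_pos'],o['force'],o['time_s'])
E
python3 -c "
from h import *
rackpos()"
```

```text
edge hist [(-66, 2), (-64, 13), (-62, 12), (-60, 10), (-58, 3), (-56, 3), (-54, 1), (-52, 5), (-50, 2), (-48, 5), (-46, 1), (-44, 4), (-42, 2), (-40, 2), (-38, 4), (-36, 2), (-34, 4), (-32, 4), (-30, 4), (-28, 2), (-26, 6), (-24, 1), (-22, 3), (-20, 3), (-18, 1), (-16, 4), (-14, 4), (-12, 3)]
loop hist [(-84, 4), (-82, 5), (-80, 7), (-78, 1), (-76, 3), (-74, 1), (-72, 1), (-70, 1), (-68, 2), (-66, 3), (-64, 4), (-62, 6), (-60, 2), (-56, 2), (-54, 1), (-52, 1), (-48, 1), (-44, 2), (-42, 1), (-38, 1), (-34, 1), (-32, 3), (-26, 1), (-22, 1), (-20, 1), (-16, 2), (-12, 1)]
[476.481  33.601  85.064] [-0.36  -0.597 -0.639] 27.35
```

>>> jog_arm:
  deltas:
    - [[0.002,0,0],[0,0,0]]
    - [[0.004,0,0],[0,0,0]]
    - [[0.006,0,0],[0,0,0]]
    - [[0.008,0,0],[0,0,0]]
    - [[0.01,0,0],[0,0,0]]
    - [[0.012,0,0],[0,0,0]]
    - [[0.014,0,0],[0,0,0]]
    - [[0.016,0,0],[0,0,0]]

```text
time_s: 28.15
tcp_pos: [474.3, 33.4, 85.1]
tool_rot: [-0.107, 3.139, 0.0]
force: [1.6, 0.0, -1.3]
finger_gap: 0.237
gripper_force: 69.1
```

>>> jog_arm:
  deltas:
    - [[0.001,0,0],[0,0,0]]
    - [[0.002,0,0],[0,0,0]]
    - [[0.003,0,0],[0,0,0]]
    - [[0.004,0,0],[0,0,0]]
    - [[0.005,0,0],[0,0,0]]
    - [[0.006,0,0],[0,0,0]]
    - [[0.007,0,0],[0,0,0]]
    - [[0.008,0,0],[0,0,0]]

```text
time_s: 28.95
tcp_pos: [473.2, 33.3, 85.1]
tool_rot: [-0.107, 3.139, 0.0]
force: [3.9, 0.6, -0.6]
finger_gap: 0.239
gripper_force: 69.1
```

>>> jog_arm:
  deltas:
    - [[0.001,0,0],[0,0,0]]
    - [[0.002,0,0],[0,0,0]]
    - [[0.003,0,0],[0,0,0]]
    - [[0.004,0,0],[0,0,0]]
    - [[0.005,0,0],[0,0,0]]
    - [[0.006,0,0],[0,0,0]]
    - [[0.007,0,0],[0,0,0]]
    - [[0.008,0,0],[0,0,0]]

```text
time_s: 29.75
tcp_pos: [472.7, 33.3, 85.3]
tool_rot: [-0.107, 3.138, -0.0]
force: [6.3, 0.9, -2.2]
finger_gap: 0.241
gripper_force: 69.0
```

>>> jog_arm:
  deltas:
    - [[0.001,0,0],[0,0,0]]
    - [[0.001,0,0],[0,0,0]]
    - [[0.002,0,0],[0,0,0]]
    - [[0.003,0,0],[0,0,0]]
    - [[0.004,0,0],[0,0,0]]
    - [[0.005,0,0],[0,0,0]]
    - [[0.006,0,0],[0,0,0]]
    - [[0.006,0,0],[0,0,0]]

```text
time_s: 30.55
tcp_pos: [472.5, 33.2, 85.5]
tool_rot: [-0.107, 3.136, -0.0]
force: [9.4, 1.3, -3.1]
finger_gap: 0.237
gripper_force: 68.9
```

```bash
python3 -c "
from h import *
rackpos(-90,-55)"
```

```text
edge hist [(-70, 3), (-68, 11), (-66, 9), (-64, 12), (-62, 4), (-60, 7)]
loop hist [(-88, 4), (-86, 7), (-84, 4), (-82, 4), (-78, 1), (-76, 1), (-74, 2), (-72, 2), (-70, 1), (-68, 5), (-66, 4), (-64, 3), (-62, 1), (-60, 1), (-58, 1)]
[472.503  33.196  85.474] [ 8.766  1.37  -3.796] 30.6
```

>>> jog_arm:
  deltas:
    - [[0.001,0,0],[0,0,0]]
    - [[0.001,0,0],[0,0,0]]
    - [[0.002,0,0],[0,0,0]]
    - [[0.003,0,0],[0,0,0]]
    - [[0.004,0,0],[0,0,0]]
    - [[0.005,0,0],[0,0,0]]
    - [[0.006,0,0],[0,0,0]]
    - [[0.006,0,0],[0,0,0]]

```text
time_s: 31.4
tcp_pos: [472.3, 33.1, 85.6]
tool_rot: [-0.107, 3.135, -0.0]
force: [10.9, 1.9, -3.7]
finger_gap: 0.24
gripper_force: 68.8
```

>>> jog_arm:
  deltas:
    - [[0.001,0,0],[0,0,0]]
    - [[0.001,0,0],[0,0,0]]
    - [[0.002,0,0],[0,0,0]]
    - [[0.003,0,0],[0,0,0]]
    - [[0.004,0,0],[0,0,0]]
    - [[0.004,0,0],[0,0,0]]
    - [[0.005,0,0],[0,0,0]]
    - [[0.005,0,0],[0,0,0]]

```text
time_s: 32.2
tcp_pos: [472.1, 33.1, 85.7]
tool_rot: [-0.107, 3.133, -0.0]
force: [12.4, 1.3, -3.2]
finger_gap: 0.24
gripper_force: 68.7
```

>>> jog_arm:
  deltas:
    - [[0.001,0,0],[0,0,0]]
    - [[0.002,0,0],[0,0,0]]
    - [[0.003,0,0],[0,0,0]]
    - [[0.004,0,0],[0,0,0]]
    - [[0.005,0,0],[0,0,0]]
    - [[0.006,0,0],[0,0,0]]
    - [[0.007,0,0],[0,0,0]]
    - [[0.008,0,0],[0,0,0]]

```text
time_s: 33.0
tcp_pos: [471.9, 33.0, 85.9]
tool_rot: [-0.106, 3.131, -0.0]
force: [16.4, 2.9, -5.4]
finger_gap: 0.236
gripper_force: 68.6
```

>>> jog_arm:
  deltas:
    - [[-0.01,0,0],[0,0,0]]
    - [[-0.02,0,0],[0,0,0]]
    - [[-0.03,0,0],[0,0,0]]
    - [[-0.04,0,0],[0,0,0]]
    - [[-0.05,0,0],[0,0,0]]
    - [[-0.06,0,0],[0,0,0]]
    - [[-0.07,0,0],[0,0,0]]
    - [[-0.07,0,0],[0,0,0]]

```text
time_s: 33.8
tcp_pos: [478.4, 33.7, 85.0]
tool_rot: [0.107, -3.139, -0.0]
force: [0.4, -0.5, -1.1]
finger_gap: 0.241
gripper_force: 69.1
```

>>> jog_arm:
  deltas:
    - [[-0.003,0,0],[0,0,0]]
    - [[-0.006,0,0],[0,0,0]]
    - [[-0.009,0,0],[0,0,0]]
    - [[-0.012,0,0],[0,0,0]]
    - [[-0.015,0,0],[0,0,0]]
    - [[-0.018,0,0],[0,0,0]]
    - [[-0.021,0,0],[0,0,0]]
    - [[-0.021,0,0],[0,0,0]]

```text
time_s: 34.6
tcp_pos: [481.7, 33.9, 85.0]
tool_rot: [-0.107, 3.14, 0.0]
force: [0.5, 0.2, -0.9]
finger_gap: 0.246
gripper_force: 69.1
```

>>> jog_arm:
  deltas:
    - [[-0.003,0,0],[0,0,0]]
    - [[-0.006,0,0],[0,0,0]]
    - [[-0.009,0,0],[0,0,0]]
    - [[-0.012,0,0],[0,0,0]]
    - [[-0.015,0,0],[0,0,0]]
    - [[-0.018,0,0],[0,0,0]]
    - [[-0.018,0,0],[0,0,0]]
    - [[-0.018,0,0],[0,0,0]]

```text
time_s: 35.4
tcp_pos: [484.2, 34.1, 85.0]
tool_rot: [0.107, -3.14, -0.0]
force: [-1.8, -0.3, -1.1]
finger_gap: 0.237
gripper_force: 69.1
```

```bash
python3 -c "
from h import *
rackpos(-90,-55)"
```

```text
edge hist [(-66, 3), (-64, 17), (-62, 12), (-60, 9), (-58, 5)]
loop hist [(-84, 2), (-82, 9), (-80, 1), (-78, 3), (-74, 1), (-72, 4), (-70, 1), (-68, 4), (-66, 2), (-64, 6), (-62, 6), (-60, 4)]
[484.169  34.129  84.99 ] [-3.076 -0.424 -2.004] 35.45
```

>>> jog_arm:
  deltas:
    - [[-0.002,0,0],[0,0,0]]
    - [[-0.004,0,0],[0,0,0]]
    - [[-0.006,0,0],[0,0,0]]
    - [[-0.008,0,0],[0,0,0]]
    - [[-0.01,0,0],[0,0,0]]
    - [[-0.01,0,0],[0,0,0]]
    - [[-0.01,0,0],[0,0,0]]
    - [[-0.01,0,0],[0,0,0]]

```text
time_s: 36.25
tcp_pos: [484.9, 34.2, 84.8]
tool_rot: [0.107, -3.138, -0.0]
force: [-6.3, -0.8, -0.2]
finger_gap: 0.241
gripper_force: 69.2
```

```bash
python3 -c "
from h import *
rackpos(-90,-55)
im,d,c=snap('scene','s5.png')
cv2.imwrite('pics/c5.png',cv2.convertScaleAbs(cv2.resize(im[130:250,190:330],None,fx=5,fy=5,interpolation=cv2.INTER_CUBIC)[:,:,::-1],alpha=1.6))"
```

```text
edge hist [(-68, 1), (-66, 4), (-64, 9), (-62, 15), (-60, 10), (-58, 2)]
loop hist [(-84, 4), (-82, 6), (-80, 4), (-78, 2), (-76, 2), (-70, 4), (-68, 2), (-66, 4), (-64, 3), (-62, 4), (-60, 3), (-58, 2)]
[484.95   34.23   84.807] [-6.966 -1.259 -0.515] 36.3
```

View pics/c5.png

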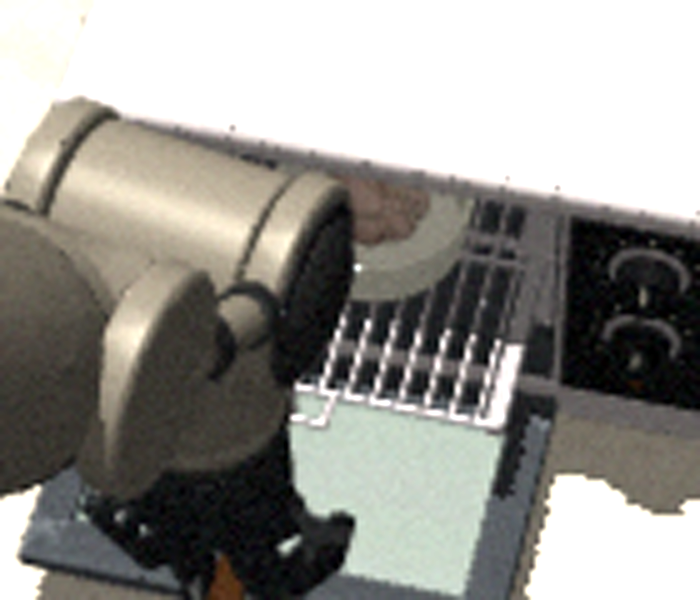

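>>> jog_arm:
  deltas:
    - [[0.02,0,0],[0,0,0]]
    - [[0.04,0,0],[0,0,0]]
    - [[0.055,0,0],[0,0,0]]
    - [[0.067,0,0],[0,0,0]]
    - [[0.077,0,0],[0,0,0]]
    - [[0.085,0,0],[0,0,0]]
    - [[0.091,0,0],[0,0,0]]
    - [[0.097,0,0],[0,0,0]]

```text
time_s: 37.15
tcp_pos: [472.7, 33.2, 85.5]
tool_rot: [-0.107, 3.136, -0.0]
force: [6.4, 1.5, -2.1]
finger_gap: 0.24
gripper_force: 69.0
```

>>> jog_arm:
  deltas:
    - [[-0.012,0,0],[0,0,0]]
    - [[-0.025,0,0],[0,0,0]]
    - [[-0.033,0,0],[0,0,0]]
    - [[-0.033,0,-0.02],[0,0,0]]
    - [[-0.033,0,-0.05],[0,0,0]]
    - [[-0.033,0,-0.08],[0,0,0]]
    - [[-0.033,0,-0.11],[0,0,0]]
    - [[-0.033,0,-0.13],[0,0,0]]

```text
time_s: 37.95
tcp_pos: [476.4, 33.6, 105.2]
tool_rot: [-0.107, 3.139, -0.0]
force: [-0.2, -0.2, -0.3]
finger_gap: 0.24
gripper_force: 69.1
```

>>> jog_arm:
  deltas:
    - [[0,0,-0.03],[0,0,0]]
    - [[0,0,-0.07],[0,0,0]]
    - [[0,0,-0.12],[0,0,0]]
    - [[0,0,-0.17],[0,0,0]]
    - [[0,0,-0.22],[0,0,0]]
    - [[0,0,-0.27],[0,0,0]]
    - [[0,0,-0.3],[0,0,0]]
    - [[0,0,-0.3],[0,0,0]]

```text
time_s: 38.75
tcp_pos: [476.6, 33.5, 150.3]
tool_rot: [-0.107, 3.138, -0.0]
force: [0.1, -0.0, -0.5]
finger_gap: 0.237
gripper_force: 69.1
```

```bash
python3 -c "
from h import *
rackpos(-92,-55)
plan([462,-310,60],144.5)"
```

```text
edge hist [(-70, 2), (-68, 10), (-66, 15), (-64, 8), (-62, 4), (-60, 4), (-58, 2)]
loop hist [(-88, 2), (-86, 4), (-84, 8), (-82, 5), (-80, 1), (-78, 1), (-76, 2), (-74, 1), (-72, 2), (-70, 1), (-68, 4), (-66, 11), (-64, 3), (-62, 2), (-58, 3)]
[476.337  33.562 149.798] [-0.063 -0.809 -0.948] 38.8
tcp [476.337  33.562 149.798] F [-0.063 -0.809 -0.948] shift [ 0.251 -2.279  0.598] turn [0.    0.    0.438] t 38.8
```

>>> jog_arm:
  deltas:
    - [[0.01,-0.1,0],[0,0,0]]
    - [[0.03,-0.25,0],[0,0,0]]
    - [[0.06,-0.4,0],[0,0,0]]
    - [[0.09,-0.55,0],[0,0,0]]
    - [[0.12,-0.7,0],[0,0,0]]
    - [[0.14,-0.85,0],[0,0,0]]
    - [[0.15,-0.95,0],[0,0,0]]
    - [[0.15,-1,0],[0,0,0]]

```text
time_s: 39.6
tcp_pos: [463.7, -118.7, 149.2]
tool_rot: [0.105, -3.139, -0.0]
force: [-1.0, -0.3, -1.5]
finger_gap: 0.235
gripper_force: 69.1
```

>>> jog_arm:
  deltas:
    - [[0,-0.1,0.02],[0,0,0]]
    - [[0,-0.25,0.06],[0,0,0]]
    - [[0,-0.4,0.12],[0,0,0]]
    - [[0,-0.55,0.2],[0,0,0]]
    - [[0,-0.7,0.28],[0,0,0]]
    - [[0,-0.85,0.35],[0,0,0]]
    - [[0,-0.95,0.4],[0,0,0]]
    - [[0,-1,0.43],[0,0,0]]

```text
time_s: 40.4
tcp_pos: [474.0, -268.3, 84.1]
tool_rot: [0.106, -3.139, -0.001]
force: [0.2, -0.3, -1.3]
finger_gap: 0.239
gripper_force: 69.1
```

>>> jog_arm:
  deltas:
    - [[0,-0.05,0.06],[0,0,0]]
    - [[0,-0.1,0.14],[0,0,0]]
    - [[0,-0.15,0.22],[0,0,0]]
    - [[0,-0.18,0.29],[0,0,0]]
    - [[0,-0.2,0.35],[0,0,0]]
    - [[0,-0.2,0.39],[0,0,0]]
    - [[0,-0.2,0.42],[0,0,0]]
    - [[0,-0.2,0.44],[0,0,0]]

```text
time_s: 41.2
tcp_pos: [476.2, -296.9, 18.7]
tool_rot: [0.107, -3.14, -0.0]
force: [-0.0, 0.1, -1.7]
finger_gap: 0.239
gripper_force: 69.1
```

```bash
python3 -c "
from h import *
plan([450,-290,3.5],183.93)"
```

```text
tcp [ 476.183 -296.932   18.674] F [-0.03   0.086 -1.717] shift [0.171 0.058 0.101] turn [ 0. -0. -0.] t 41.2
```

>>> jog_arm:
  deltas:
    - [[0,0,0.02],[0,0,0]]
    - [[0,0,0.04],[0,0,0]]
    - [[0,0,0.06],[0,0,0]]
    - [[0,0,0.075],[0,0,0]]
    - [[0,0,0.088],[0,0,0]]
    - [[0,0,0.098],[0,0,0]]
    - [[0,0,0.105],[0,0,0]]
    - [[0,0,0.108],[0,0,0]]

```text
time_s: 42.0
tcp_pos: [476.2, -297.2, 2.7]
tool_rot: [-0.107, 3.14, 0.0]
force: [0.3, -0.5, -1.3]
finger_gap: 0.238
gripper_force: 69.1
```

Nearly on the table; open, then lift.

>>> jog_arm:
  deltas:
    - [[0,0,0.003],[0,0,0]]
    - [[0,0,0.003],[0,0,0]]
    - [[0,0,0.003],[0,0,0]]
    - [[0,0,0.003],[0,0,0]]
    - [[0,0,0.003],[0,0,0]]
    - [[0,0,0.003],[0,0,0]]
    - [[0,0,0.003],[0,0,0]]
    - [[0,0,0.003],[0,0,0]]
  gripper: 0.9

```text
time_s: 42.8
tcp_pos: [476.2, -297.2, 2.4]
tool_rot: [-0.107, 3.14, 0.0]
force: [-0.2, -0.5, 0.3]
finger_gap: 0.902
gripper_force: 0.0
```

>>> jog_arm:
  deltas:
    - [[0,0,-0.05],[0,0,0]]
    - [[0,0,-0.15],[0,0,0]]
    - [[0,0,-0.28],[0,0,0]]
    - [[0,0,-0.42],[0,0,0]]
    - [[0,0,-0.56],[0,0,0]]
    - [[0,0,-0.7],[0,0,0]]
    - [[0,0,-0.8],[0,0,0]]
    - [[0,0,-0.85],[0,0,0]]

```text
time_s: 43.6
tcp_pos: [476.8, -297.6, 131.9]
tool_rot: [-0.107, 3.138, -0.003]
force: [0.3, 0.5, 0.2]
finger_gap: 0.904
gripper_force: 0.0
```

>>> jog_arm:
  deltas:
    - [[0.1,-0.1,0],[0,0,0]]
    - [[0.2,-0.2,0],[0,0,0]]
    - [[0.3,-0.3,0],[0,0,0]]
    - [[0.4,-0.4,0],[0,0,0]]
    - [[0.4,-0.5,0],[0,0,0]]
    - [[0.4,-0.6,0],[0,0,0]]
    - [[0.4,-0.65,0],[0,0,0]]
    - [[0.4,-0.65,0],[0,0,0]]

```text
time_s: 44.4
tcp_pos: [422.8, -399.1, 129.5]
tool_rot: [0.106, -3.14, -0.0]
force: [-1.0, -0.4, -0.6]
finger_gap: 0.899
gripper_force: 0.0
```

```bash
python3 -c "
from h import *
rackpos(-92,-55)
im,d,c=snap('scene')
P=cloud(d,c);H=P[(abs(P[:,0]-500)<120)&(abs(P[:,1]+295)<30)&(P[:,2]>12)&(P[:,2]<60)]
print(len(H),cv2.minAreaRect(H[:,:2].astype(np.float32)),np.percentile(H[:,2],[5,50,95]))
cv2.imwrite('pics/c6.png',cv2.convertScaleAbs(cv2.resize(im[120:350,170:450],None,fx=2.8,fy=2.6)[:,:,::-1],alpha=1.5))"
```

```text
edge hist []
loop hist []
[ 422.805 -398.306  129.506] [0.032 0.517 0.329] 44.45
300 ((446.2129821777344, -298.11016845703125), (88.57279968261719, 22.3880615234375), 4.410487174987793) [16.767 22.487 26.53 ]
```

View pics/c6.png

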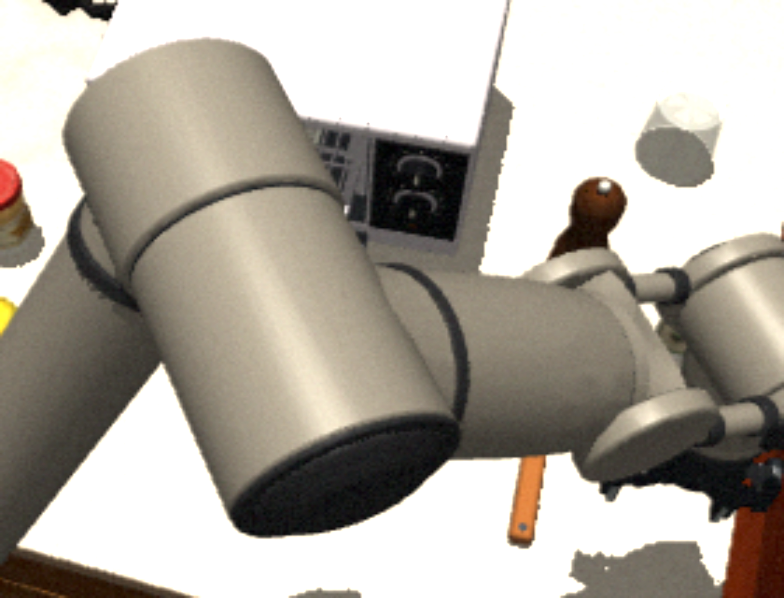

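```bash
python3 -c "
from h import *
print(bot.finish_job())"
```

```text
the job is handed in; nothing more can be done
None
```

I drew the rack out about 69 mm to its firm stop, where it resisted a push back (about 7 N), so I take it as caught. I then unhooked it, laid the hook flat on the worktop and handed the job in at about 44.5 s; `finish_job` gave no verdict, and the arm hid the rack in the last picture.

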